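Hold the sprung chamber lid at the index mark

ROBOT

A 6-joint arm with a two-finger parallel gripper is mounted at the origin on a cart in front of the work surface, level with it; the furniture and walls round the work are solid. World frame = base frame: x ahead of the robot, y to its left, z up, the work surface at z = 0. Lengths are in mm, angles in rad, forces in N, time in s.
With the tool pointing down it reaches from about 300 to 775 mm from the base axis. Payload 14.6 kg.
Tool frame: the origin (TCP) lies midway between the tips of the shut fingers; the grasp point (between the pads) lies 19 mm behind it; z points along the fingers, y is the line along which they close (so a half turn about z gives the same grasp; the last joint's range is limited). The gripper opens to 94 mm and grips with 3 to 60 N. Pads are 16 mm wide; open, the fingers measure 119 mm over their backs; the gripper's body (75 mm by 177 mm) begins 78 mm behind the grasp point.
Start: joints at [1.207, 0.3, 1.521, -0, 1.321, -0.067], TCP at [160.851, 525.943, 205.446] pointing down, gripper open.
Joint ranges: [-3.03, 3.03], [-0.79, 2.21], [0.23, 2.52], [-1.04, 4.18], [0, 3.07], [-2.55, 2.55]. Speed limits (rad/s): [2.22, 2.22, 2.57, 3.14, 3.14, 3.14].

INTERFACE

Orientations are given as [roll, pitch, yaw] about the fixed x, y, z axes, in that order (R = Rz(yaw) Ry(pitch) Rx(roll)).
In Python, from cell import manip, camera gives the robot as it stands.
- The arm moves only by the tool move_arm, never from a script. Its arguments are lists of equal length, an entry for each row: "dp": the shift along the world's x, y, z in mm, a list of three; "rotation": the turn, a rotation vector about the world's x, y, z in rad, a list of three; "hand": the opening, from 0 (shut) to 1 (fully open). A call has 1 to 10 rows; each row shifts and turns the commanded pose from where the row before left it; what a row does not reach is not made up. A row lasts 1/8 s, in which the tool goes at most 62.5 mm and 10.7 degrees, less where a joint would pass 70% of its speed; a pose out of reach is approached as far as the arm can. A call with a gripper value outside its range is refused whole. The fingers move at their own pace and stop on an object; "newtons" is the grip in N (left out, the last holds). Time passes only in rows, so rows that do not move let the fingers close. It gives the time, the measured TCP pose, the force, the opening and the grip force at its end, in the units of the state.
- manip.read_state(): the state, without advancing time (a new reading comes with each control period).
- camera(name): name is "scene" or "top" or "wrist"; returns a dict with "image" (384x512x3 uint8, red, green, blue), "fx", "fy", "cx", "cy" (pixels), "R" (3x3) and "t" (3): a world point X has camera coordinates R X + t; the wrist camera has in their place "mount" (4x4, takes a point from camera to tool coordinates, whose origin is the TCP and whose axes are the flange's). Camera axes: x right, y down, z forward; pixel columns grow to the right and rows downward; lengths in mm; the calibration is good to about 2 mm. The wrist camera is an equidistant fisheye: a pixel r from the principal point sees the ray r / f radians off the axis. A picture is of the moment at which its call begins: read the wrist's pose just before it. There is no depth.
- manip.sign_off(): hands the job in; it is judged then, once.
The state is a dict: "clock": time; "joints": joint angles; "qd": joint speeds; "effort": joint torques, N m; "eef_pos": TCP position; "eef_rot": TCP orientation; "wrist_force": force on the tool from outside, world axes, zero at the start; "moment": the same for the moment, N m; "finger_gap": finger opening in mm; "finger_force": force on a finger pad.
Only numpy, scipy, OpenCV 4.12 (cv2) and the standard library are available. Lean on these libraries where they do the work, as an engineer would, in place of code of your own. Each camera call takes 0.05 s, during which the arm holds its last target. There are 200 camera calls.

TASK

Get the sample chamber ready for a look at the cell inside: first, with the lid still shut, fold the stiff light shade on its left side up until it stands upright, then lift the sprung lid until its side edge lies in line with the index arm on the right side. The spring shuts the lid if it is let go, so finish while the gripper is still holding the lid steady at that angle; do not move the index arm or disturb the loose things beside the chamber, and leave the shade upright.

Things in the scene. Friction and masses are not known exactly. Their poses are not given: they have to be found in the camera images.
- chamber: The sample chamber: a fixed open grey box, 90 mm deep (x), 150 mm wide (y), 70 mm high, standing on the black 13 mm thick breadboard on the bench. Origin at the centre of its underside; its x axis points from its front (towards the robot) to its back, y to its left, z up. It stands turned by up to 0.22 rad. On its right side (y = -81 to -78 mm) a graduated grey metal arc of 86 mm radius stands up to 160 mm above the chamber's underside.
- lid (a joint): Angle of the lid in rad: 0 shut, grows as its front edge is lifted, up to 1.4. The lid is an aluminium plate 94 x 150 x 6 mm, hinged along the far top edge; the hinge axis is parallel to the chamber's y axis, at x = +47 mm, z = 73 mm in the chamber's frame. Its spring pulls it shut with about 0.3 N m when shut and 0.9 N m at 0.85 rad (2 to 7 N at the handle).
- lid_handle (a point): Middle of the bar of the lid's D-handle: a round dark steel bar 10 mm thick, 64 mm long along the hinge (54 mm clear between its arms), in the plane of the lid, 38 mm in front of its edge (33 mm free between, so open the fingers only part way), 132 mm from the hinge axis, 73 mm above the chamber's underside when shut. Free space below. Axes: x to the hinge, y along the bar, z normal to the lid.
- index (a joint): Angle of the index arm in rad above level, 0.45 to 0.85, about the same axis and in the same sense as the lid: the lid lies in line with it when both joints read the same. Held by friction.
- index_tip (a point): Free end of the index arm, a thin bright steel bar 124 mm long, 8 mm high, 4 mm thick with a small thumb screw, on the right outer side of the arc (84.5 mm right of the chamber's middle). Axes are those of the arm (x from this tip to the hinge axis).
- shade (a joint): Angle of the light shade in rad: 0 sticking out level to the left, 1.571 upright, 2.2 its stop leaning over the lid. At first between 0.6 and 1.0. It stays where it is left (stiff hinge, about 0.12 N m) and can be pushed from outside near its free edge.
- shade_edge (a point): Middle of the free edge of the light shade: a flat grey plastic plate 80 mm long (chamber's x), 62 mm high, 4 mm thick, hinged along the chamber's left top edge (y = +80 mm, z = 70 mm in the chamber's frame); this point is 60 mm from its hinge. When upright it stands 130 mm above the chamber's underside.
- vial: Bystander: small clear vial with white cap, 19 mm thick, 45 mm high, standing to the right of the chamber; origin under its centre.
- objective: Bystander: spare microscope objective, 28 mm thick, 52 mm high, standing to the right of the chamber; origin under its centre.
- tee: Bystander: silvery coaxial tee, 33 x 48 x 14 mm, lying on the bench in front and to the right of the chamber; origin under its centre.

How it is judged (in metres and radians):
On the way:
1. the shade is folded upright while the lid is still shut (value of joint shade between 1.42 and 1.72 rad and value of joint lid below 0.1 rad), for 0.3 s.
At the end, for the whole second after the job is handed in: The lid is held still by the gripper (finger contact over 1 N, under 0.05 rad/s) within 0.08 rad of the index arm, and the shade stands within 0.15 rad of upright (angle between the x axis of lid_handle and the x axis of index_tip, either way round below 0.08 rad and value of joint lid above 0.35 rad and velocity of joint lid between -0.05 and 0.05 rad/s and contact force between the fingers and lid above 1 N and value of joint shade between 1.42 and 1.72 rad); the arm keeps its last pose, push and grip.
It fails at once if the index arm is shifted by more than 5 mm (distance of index_tip from where it was at the start of the episode above 0.005 m).
It fails at once if a loose thing beside the chamber is shifted by more than 20 mm (distance of any of vial, objective, tee from where it was at the start of the episode above 0.02 m).
It also fails if it takes over 51 s, if anything falls off the work surface, if the arm or the gripper's body presses on something with over 40 N, if the wrist force passes 120 N, or if a joint passes its speed limit or range.

## Working session

There is one attempt and no reset: what is moved stays moved. The work goes in short steps, Python scripts to look and compute and a tool call to move; the robot and the scene stay as the last step left them, time stands still between calls to the robot, and variables do not carry over. Pictures are saved under pics/ and viewed, at most 10 in all, crops included, and the job is handed in when it is done.

Besides the shell and the picture viewer there is one more tool, called after "Emit:" by a JSON object that holds its "fn" and its "kwargs", one argument or row to a line. move_arm: Moves the arm, as the interface text tells. Its arguments: {"type":"object","properties":{"dp":{"type":"array","items":{"type":"array","items":{"type":"number"}}},"rotation":{"type":"array","items":{"type":"array","items":{"type":"number"}}},"hand":{"type":"array","items":{"type":"number"}},"newtons":{"type":"number"}},"required":["dp","rotation","hand"]}

```bash
mkdir -p pics; ls; python3 - <<'E'
from cell import manip, camera
import cv2,json,numpy as np
s=manip.read_state();print({k:np.round(v,3).tolist() for k,v in s.items()})
ims=[]
for n in("scene","top"):
    c=camera(n);cv2.imwrite(f"pics/{n}0.png",c["image"][:,:,::-1])
    print(n,c["fx"],c["fy"],c["cx"],c["cy"],np.round(c["R"],4).tolist(),np.round(c["t"],1).tolist())
    np.savez(n+"_cal.npz",K=[c["fx"],c["fy"],c["cx"],c["cy"]],R=c["R"],t=c["t"])
E
```

```text
pics
{'clock': 0.0, 'joints': [1.207, 0.301, 1.522, -0.0, 1.321, -0.067], 'qd': [-0.0, -0.003, -0.001, -0.001, 0.002, 0.001], 'effort': [-0.002, -53.179, -35.273, 0.071, 0.024, -0.0], 'eef_pos': [160.772, 525.705, 204.868], 'eef_rot': [-3.14, -0.0, 2.845], 'wrist_force': [-0.118, 0.31, 0.018], 'moment': [0.014, -0.016, 0.007], 'finger_force': 0.0, 'finger_gap': 93.951}
scene 423.01189655585773 423.01189655585773 249.8842570906312 188.65425056280355 [[0.6834, -0.73, -0.0031], [-0.4523, -0.4201, -0.7867], [0.573, 0.5391, -0.6173]] [-373.2, 361.0, 553.1]
top 485.909341038605 485.909341038605 249.0576049035783 188.757113824841 [[-0.0233, -0.9996, 0.0144], [-0.995, 0.0218, -0.0976], [0.0973, -0.0166, -0.9951]] [42.2, 581.8, 1059.3]
```

View pics/scene0.png

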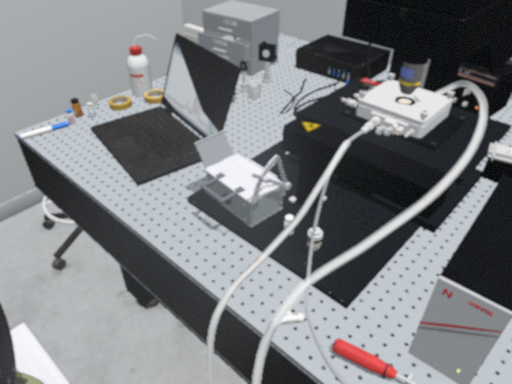

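View pics/top0.png

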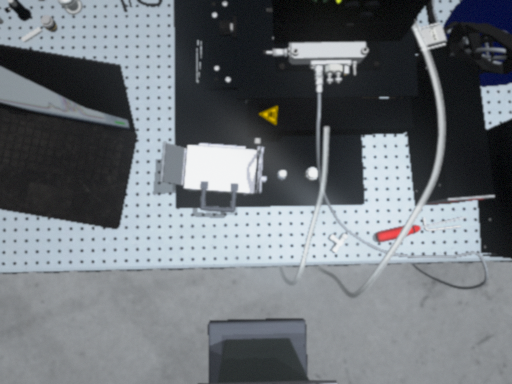

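The scene view shows the chamber at about (245,185), with its shade at (213,150) and the arc at (270,175). In the top view the lid is at about (220,168), the handle at (212,210), the shade at (172,165) and the arc and index at (260,170). I'll zoom in on both.

```bash
python3 - <<'E'
import cv2,numpy as np
a=cv2.imread("pics/scene0.png")[120:235,180:330];b=cv2.imread("pics/top0.png")[130:230,145:275]
cv2.imwrite("pics/scz.png",cv2.resize(a,None,fx=5,fy=5,interpolation=cv2.INTER_CUBIC))
cv2.imwrite("pics/tpz.png",cv2.resize(b,None,fx=6,fy=6,interpolation=cv2.INTER_CUBIC))
E
```

```text
(no output)
```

View pics/scz.png

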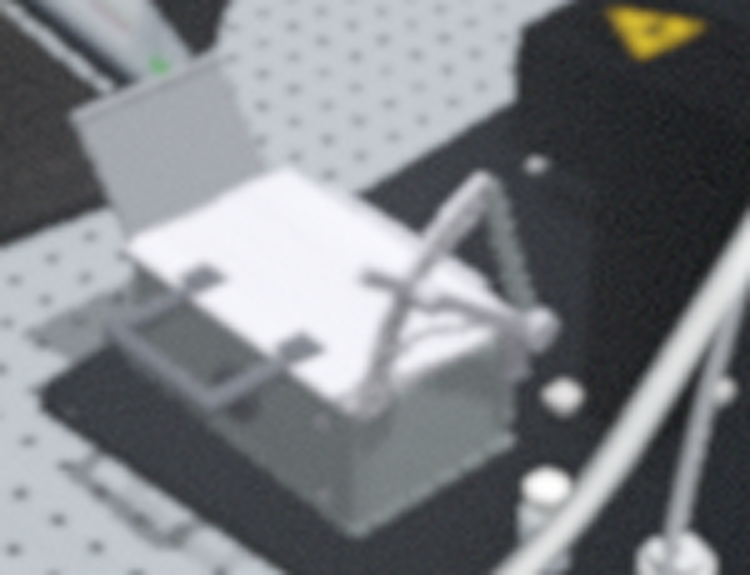

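View pics/tpz.png

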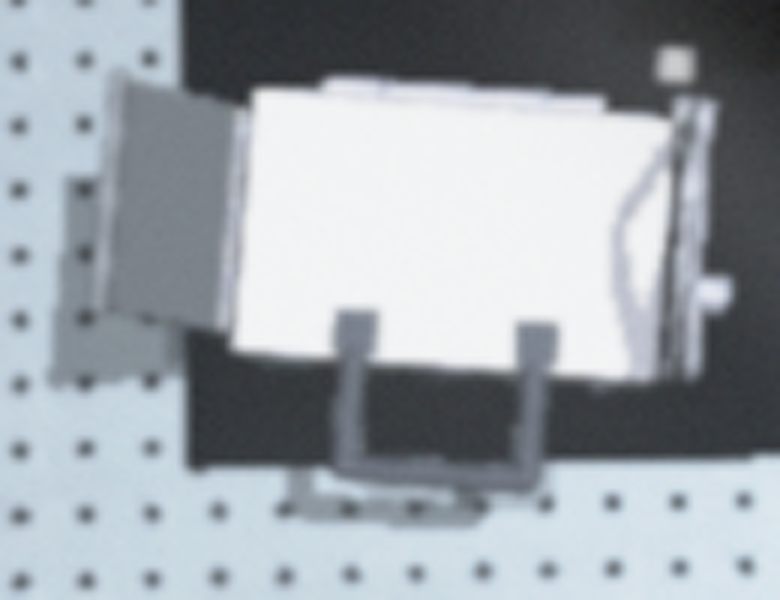

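The zoomed views show clear lid corners in the top crop, at (253,88), (232,352), (655,380) and (672,115). The handle bar runs from (345,470) to (530,480). The shade's free edge runs from (118,80) to (103,310), and the thumb screw is at (712,293). In the scene crop the shade's free edge runs from (72,118) to (215,55). The thumb screw is at (540,328), and a thin bar ends at (368,275).

```bash
cat > h.py <<'E'
import numpy as np
def cal(n):
    d=np.load(n+"_cal.npz");return d["K"],d["R"],d["t"]
def full(uv,s,o): return (np.array(uv,float)+.5)/s-.5+np.array(o)
def top(uv): return full(uv,6,(145,130))
def sc(uv): return full(uv,5,(180,120))
def ray(n,p):
    K,R,t=cal(n);d=R.T@np.array([(p[0]-K[2])/K[0],(p[1]-K[3])/K[1],1]);return -R.T@t,d
def onz(n,p,z):
    o,d=ray(n,p);return o+d*(z-o[2])/d[2]
def onplane(n,p,P,nn):
    o,d=ray(n,p);return o+d*((P-o)@nn)/(d@nn)
def two(p1,p2):
    (o1,d1),(o2,d2)=ray("top",p1),ray("scene",p2)
    s=np.linalg.lstsq(np.c_[d1,-d2],o2-o1,rcond=None)[0]
    a,b=o1+s[0]*d1,o2+s[1]*d2;return (a+b)/2,np.linalg.norm(a-b)
def proj(n,X):
    K,R,t=cal(n);c=R@X+t;return np.array([K[0]*c[0]/c[2]+K[2],K[1]*c[1]/c[2]+K[3]])
E
python3 - <<'E'
from h import *
C=[onz("top",top(p),89) for p in [(253,88),(232,352),(655,380),(672,115)]]
print(np.round(C,1), [round(float(np.linalg.norm(C[i]-C[(i+1)%4])),1) for i in range(4)])
S=[onz("scene",sc(p),89) for p in [(287,168),(128,243),(358,408)]];print("scene",np.round(S,1))
H=[onz("top",top(p),86) for p in [(345,470),(530,481)]];print("handle",np.round(H,1))
y=(C[0]+C[1]-C[2]-C[3]);yaw=np.arctan2(-y[0],y[1])
yh=H[0]-H[1];print("yaw",yaw,np.arctan2(-yh[0],yh[1]))
yaw=(yaw+0)/1
ex=np.array([np.cos(yaw),np.sin(yaw),0]);ey=np.array([-np.sin(yaw),np.cos(yaw),0]);ez=np.array([0,0,1.])
m=np.mean(C,0); O=m.copy();O[2]=13
print("lid centre",m,"origin",O,"handle expected",O-85*ex+73*ez, np.mean(H,0))
loc=lambda X:np.round([(X-O)@ex,(X-O)@ey,(X-O)@ez],1)
for nm,a,b in [("shF",(103,312),(72,118)),("shB",(120,78),(215,55)),("screw",(712,293),(540,328))]:
    X,e=two(top(a),sc(b));l=loc(X);print(nm,l,e,"shade ang",np.arctan2(l[2]-70,l[1]-80),"idx",np.arctan2(l[2]-73,47-l[0]))
P=O-84.5*ey
for p in [(368,275),(520,318),(540,328),(485,185)]: 
    l=loc(onplane("scene",sc(p),P,ey));print(p,l,np.arctan2(l[2]-73,47-l[0]),np.hypot(l[2]-73,47-l[0]))
for a in(.45,.65,.85): 
  for r in (0,62,124):
    X=P+ex*(47-r*np.cos(a))+ez*(73+r*np.sin(a));print(a,r,(proj("scene",X)-[180,120])*5,(proj("top",X)-[145,130])*6)
E
```

```text
[[674.7 160.4  89. ]
 [580.8 168.8  89. ]
 [567.6  20.4  89. ]
 [661.9  12.   89. ]] [94.3, 149.0, 94.6, 148.9]
scene [[674.4 160.2  89. ]
 [584.7 169.5  89. ]
 [570.7  19.1  89. ]]
handle [[538.6 129.9  86. ]
 [533.2  65.1  86. ]]
yaw -0.08716622377080953 -0.08200270464780739
lid centre [621.24153419  90.39078036  89.        ] origin [621.24153419  90.39078036  13.        ] handle expected [536.56424268  97.79053058  86.        ] [535.89735615  97.51388378  86.        ]
shF [-41.  113.1 121.7] 0.7562445885277119 shade ang 1.001318490506106 idx 0.5054567868909375
shB [ 39.1 113.8 121.4] 0.2695824702295865 shade ang 0.9891056322097265 idx 1.4089999666916568
screw [  -4.2 -105.4  110.4] 41.28114295942937 shade ang 2.927039381287881 idx 0.630883481900322
(368, 275) [-47.2 -84.5 147.5] 0.6691493229972693 120.09950041528066
(520, 318) [ 37.2 -84.5  84.2] 0.8519663271732724 14.88220413782851
(540, 328) [ 49.8 -84.5  72.5] -2.9648837975197564 2.8442925306655757
(485, 185) [ 13.2 -84.5 160.4] 1.2017836963975623 93.70805728431255
0.45 0 [533.31834959 327.78150741] [697.18744617 116.74857096]
0.45 62 [437.81943878 331.7426702 ] [690.33415496 262.27112434]
0.45 124 [331.19633526 336.16524913] [683.02561652 417.46038177]
0.65 0 [533.31834959 327.78150741] [697.18744617 116.74857096]
0.65 62 [450.32993369 303.74007794] [692.64063675 239.54589408]
0.65 124 [356.93391268 276.68360473] [687.69146109 373.21006702]
0.85 0 [533.31834959 327.78150741] [697.18744617 116.74857096]
0.85 62 [466.41384746 276.60894788] [695.17978587 211.26006748]
0.85 124 [390.89268835 218.84585441] [692.95629497 315.93188506]
```

The index reads about 0.66 and the shade about 1.0. Next I move beside the shade with the fingers shut and the closing line along the chamber's x.

Emit:
{"fn": "move_arm", "kwargs": {
  "dp": [
    [44,-30,0],
    [45,-30,0],
    [45,-30,0],
    [45,-30,0],
    [45,-30,0],
    [45,-30,0],
    [45,-30,0],
    [45,-30,0],
    [45,-30,0],
    [44,-29,0]
  ],
  "rotation": [
    [0,0,-0.136],
    [0,0,-0.136],
    [0,0,-0.136],
    [0,0,-0.136],
    [0,0,-0.136],
    [0,0,-0.136],
    [0,0,-0.136],
    [0,0,-0.136],
    [0,0,-0.136],
    [0,0,-0.136]
  ],
  "hand": [0,0,0,0,0,0,0,0,0,0]
}}

```text
clock: 1.35
eef_pos: [610.1, 225.7, 205.1]
eef_rot: [-3.141, 0.0, 1.48]
wrist_force: [-0.2, 0.4, -0.2]
finger_gap: 0.6
finger_force: 0.0
```

Emit:
{"fn": "move_arm", "kwargs": {
  "dp": [
    [0,0,0],
    [0,0,0],
    [0,0,0]
  ],
  "rotation": [
    [0,0,0],
    [0,0,0],
    [0,0,0]
  ],
  "hand": [0,0,0]
}}

```text
clock: 1.72
eef_pos: [608.1, 227.8, 205.6]
eef_rot: [-3.142, -0.0, 1.487]
wrist_force: [-0.3, -0.1, -0.2]
finger_gap: 0.5
finger_force: 0.0
```

```bash
cat >> h.py <<'E'
yaw=-0.086;O=np.array([622,90.3,13.])
ex=np.array([np.cos(yaw),np.sin(yaw),0]);ey=np.array([-np.sin(yaw),np.cos(yaw),0]);ez=np.array([0,0,1.])
loc=lambda X:np.round([(X-O)@ex,(X-O)@ey,(X-O)@ez],1)
def show():
    from cell import manip
    s=manip.read_state();print("t",s["clock"],"pos",np.round(s["eef_pos"],1),"loc",loc(np.array(s["eef_pos"])),"rot",np.round(s["eef_rot"],3),"F",np.round(s["wrist_force"],1),"gap",round(s["finger_gap"],1),s["finger_force"],"j",np.round(s["joints"],2))
E
python3 - <<'E'
from h import *;show()
from cell import camera;import cv2
a=camera("scene")["image"][:,:,::-1][60:235,120:340];b=camera("top")["image"][:,:,::-1][90:230,100:275]
a=cv2.resize(a,(528,420));b=cv2.resize(b,(525,420));cv2.imwrite("pics/m1a.png",cv2.resize(np.hstack([a,b]),(800,319)))
E
```

```text
t 1.725 pos [608.1 227.8 205.6] loc [-25.6 135.8 192.6] rot [-3.142 -0.     1.487] F [-0.3 -0.1 -0.2] gap 0.5 0.0 j [0.3  0.53 1.2  0.   1.41 0.39]
```

View pics/m1a.png

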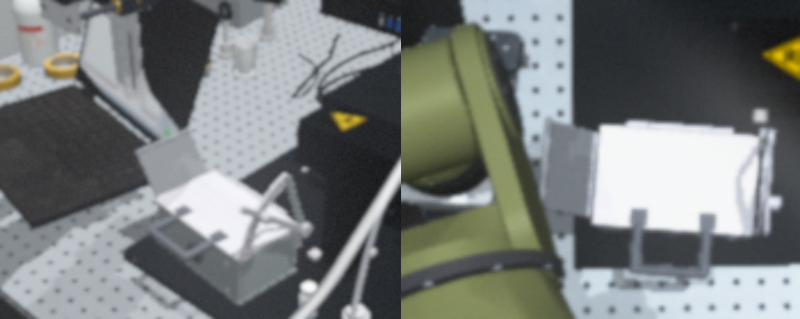

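The gripper hangs to the left of the shade, with its tip near crop (130,87), clear of the laptop screen. The chamber hasn't changed. Now I lower it and push.

Emit:
{"fn": "move_arm", "kwargs": {
  "dp": [
    [0,0,-46],
    [0,0,-46],
    [0,0,0],
    [-0.8,-9,0],
    [-0.8,-9,0],
    [-0.8,-9,0],
    [-0.8,-9,0],
    [-0.6,-7,0],
    [0,0,0],
    [0,0,0]
  ],
  "rotation": [
    [0,0,0],
    [0,0,0],
    [0,0,0],
    [0,0,0],
    [0,0,0],
    [0,0,0],
    [0,0,0],
    [0,0,0],
    [0,0,0],
    [0,0,0]
  ],
  "hand": [0,0,0,0,0,0,0,0,0,0]
}}

```text
clock: 3.08
eef_pos: [604.9, 183.7, 113.2]
eef_rot: [-3.141, 0.001, 1.485]
wrist_force: [0.5, -0.2, -0.8]
finger_gap: 1.1
finger_force: 0.0
```

```bash
python3 - <<'E'
from h import *;show()
from cell import camera;import cv2
a=camera("scene")["image"][:,:,::-1][90:235,160:330];cv2.imwrite("pics/m2s.png",cv2.resize(a,None,fx=4,fy=4,interpolation=cv2.INTER_CUBIC))
E
```

```text
t 3.075 pos [604.9 183.7 113.2] loc [-25.   91.6 100.2] rot [-3.141e+00  1.000e-03  1.485e+00] F [ 0.5 -0.2 -0.8] gap 1.1 0.0 j [ 0.24  0.56  1.37 -0.    1.21  0.32]
```

View pics/m2s.png

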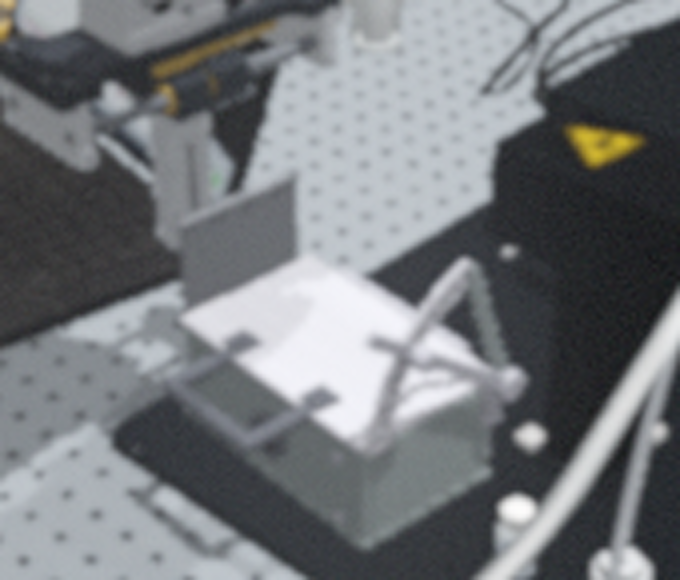

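The shade now stands nearly upright beside the gripper, with its free edge running from about (181,229) to (296,178) in the crop. I'll compute its angle.

```bash
python3 - <<'E'
from h import *
for p,x in [((181,229),-41),((296,178),39)]:
    l=loc(onplane("scene",full(p,4,(160,90)),O+x*ex,ex));print(l,np.arctan2(l[2]-70,l[1]-80))
E
```

```text
[-41.   74.7 130.2] 1.6586097797355497
[ 39.   75.4 128.8] 1.6488686074487175
```

Emit:
{"fn": "move_arm", "kwargs": {
  "dp": [
    [3,30,0],
    [0,0,50],
    [0,0,50],
    [-62,0,0],
    [-60,0,0],
    [0,-10,0],
    [0,0,0]
  ],
  "rotation": [
    [0,0,0],
    [0,0,0],
    [0,0,0],
    [0,0,0],
    [0,0,0],
    [0,0,0],
    [0,0,0]
  ],
  "hand": [0,0,0,0,0,0.4,0.4]
}}

```text
clock: 4.0
eef_pos: [486.8, 203.7, 214.0]
eef_rot: [3.14, -0.0, 1.484]
wrist_force: [-0.3, 0.8, 0.3]
finger_gap: 17.1
finger_force: 0.0
```

```bash
python3 - <<'E'
from h import *;show()
from cell import camera;import cv2
a=camera("scene")["image"][:,:,::-1][110:210,180:310];b=camera("top")["image"][:,:,::-1][130:230,145:275]
f=lambda i:cv2.resize(i,None,fx=6,fy=6,interpolation=cv2.INTER_CUBIC)
a=f(a)[:540,:400];b=f(b)[:540,:400];cv2.imwrite("pics/m3.png",np.hstack([a,b]))
E
```

```text
t 4.0 pos [486.8 203.7 214. ] loc [-144.5  101.3  201. ] rot [ 3.14  -0.     1.484] F [-0.3  0.8  0.3] gap 17.1 0.0 j [ 0.33  0.24  1.57 -0.    1.32  0.41]
```

View pics/m3.png

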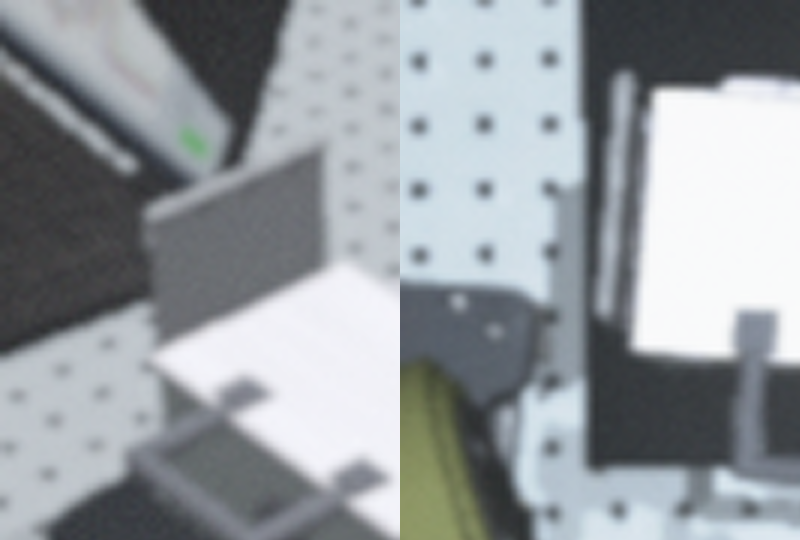

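The shade stands upright. In the top crop its edge strip runs from about (206,318) to (224,75), and in the scene crop from (149,213) to (322,148). I'll triangulate it.

```bash
python3 - <<'E'
from h import *
s6=lambda p:full(p,6,(180,110))
for a,b in [((206,318),(149,213)),((224,75),(322,148))]:
    X,e=two(top(a),s6(b));l=loc(X);print(l,e,np.arctan2(l[2]-70,l[1]-80))
    l=loc(onz("top",top(a),13+130));print("top only",l,np.arctan2(l[2]-70,l[1]-80))
# index and lid handle
print("handle centre",O-85*ex+73*ez)
E
```

```text
[-41.7  76.2 134.1] 1.612024179323461 1.6300093968495806
top only [-41.9  77.2 130. ] 1.6174291611149623
[ 40.6  78.2 126.7] 0.75372049860867 1.6025317003233546
top only [ 40.3  77.5 130. ] 1.6124389058934852
handle centre [537.31413632  97.60099254  86.        ]
```

The shade is at about 1.61, which is within range. Now I go to the handle.

Emit:
{"fn": "move_arm", "kwargs": {
  "dp": [
    [25,-53,0],
    [25,-53,0],
    [0,0,-30],
    [0,0,-30],
    [0,0,0]
  ],
  "rotation": [
    [0,0,0],
    [0,0,0],
    [0,0,0],
    [0,0,0],
    [0,0,0]
  ],
  "hand": [0.32,0.32,0.32,0.32,0.32]
}}

```text
clock: 4.72
eef_pos: [535.8, 97.6, 151.4]
eef_rot: [-3.137, 0.001, 1.484]
wrist_force: [-0.1, 0.6, 0.6]
finger_gap: 30.3
finger_force: 0.0
```

```bash
python3 - <<'E'
from h import *;show()
from cell import camera;import cv2
c=camera("wrist");cv2.imwrite("pics/w1.png",cv2.resize(c["image"][:,:,::-1],(768,576)));print(c["fx"],c["cx"],c["cy"],np.round(c["mount"],3).tolist())
E
```

```text
t 4.725 pos [535.8  97.6 151.4] loc [-8.650e+01 -1.000e-01  1.384e+02] rot [-3.137e+00  1.000e-03  1.484e+00] F [-0.1  0.6  0.6] gap 30.3 0.0 j [ 0.11  0.34  1.6  -0.    1.21  0.2 ]
297.3186396354542 254.6725725866328 193.47123611872777 [[-0.001, -0.961, -0.275, 80.085], [1.0, -0.001, -0.001, 0.115], [0.0, -0.275, 0.961, -178.515], [0.0, 0.0, 0.0, 1.0]]
```

View pics/w1.png

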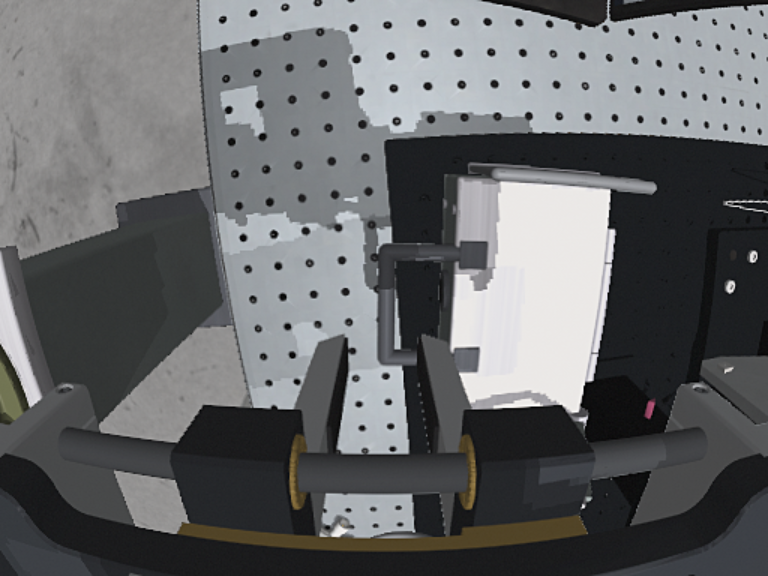

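The wrist view shows the handle bar from about (388,252) to (388,357) in the scaled picture, with the finger tips at (347,338) and (422,338).

```bash
python3 - <<'E'
from h import *
from cell import camera,manip
from scipy.spatial.transform import Rotation as Ro
s=manip.read_state();c=camera("wrist");M=c["mount"];T=Ro.from_euler("xyz",s["eef_rot"]).as_matrix()
P=[]
for p in [(388,252),(388,357)]:
    q=(np.array(p)+.5)/1.5-.5-[c["cx"],c["cy"]];r=np.hypot(*q);th=r/c["fx"]
    d=T@M[:3,:3]@np.r_[np.sin(th)*q/r,np.cos(th)];o=np.array(s["eef_pos"])+T@M[:3,3]
    P.append(o+d*(86-o[2])/d[2])
print(np.round(P,1),np.round(np.mean(P,0),1),loc(np.mean(P,0)))
E
```

```text
[[542.4 129.6  86. ]
 [537.   65.7  86. ]] [539.7  97.7  86. ] [-82.6   0.3  73. ]
```

Emit:
{"fn": "move_arm", "kwargs": {
  "dp": [
    [2,0,-28],
    [0,0,-28],
    [0,0,-28],
    [0,0,0],
    [0,0,0],
    [0,0,0],
    [0,0,0],
    [0,0,0]
  ],
  "rotation": [
    [0,0,0],
    [0,0,0],
    [0,0,0],
    [0,0,0],
    [0,0,0],
    [0,0,0],
    [0,0,0],
    [0,0,0]
  ],
  "hand": [0.32,0.32,0.32,0.32,0,0,0,0],
  "newtons": 30
}}

```text
clock: 5.82
eef_pos: [537.7, 98.1, 70.4]
eef_rot: [-3.141, -0.0, 1.485]
wrist_force: [-7.6, 0.4, 6.3]
finger_gap: 8.9
finger_force: 30.0
```

```bash
python3 -c "
from h import *;show()"
```

```text
t 5.825 pos [537.7  98.1  70.4] loc [-84.7   0.6  57.4] rot [-3.141 -0.     1.485] F [-7.6  0.4  6.3] gap 8.9 30.003874897956848 j [0.11 0.44 1.66 0.   1.04 0.2 ]
```

The bar is gripped. Now I lift along the arc about the hinge.

Emit:
{"fn": "move_arm", "kwargs": {
  "dp": [
    [0.7,0,13.2],
    [2,-0.2,13],
    [3.3,-0.3,12.8],
    [4.5,-0.4,12.4],
    [5.7,-0.5,11.9],
    [6.9,-0.6,11.2],
    [4.3,-0.4,5.9],
    [0,0,0],
    [0,0,0],
    [0,0,0]
  ],
  "rotation": [
    [0,0,0],
    [0,0,0],
    [0,0,0],
    [0,0,0],
    [0,0,0],
    [0,0,0],
    [0,0,0],
    [0,0,0],
    [0,0,0],
    [0,0,0]
  ],
  "hand": [0,0,0,0,0,0,0,0,0,0]
}}

```text
clock: 7.08
eef_pos: [562.6, 95.8, 150.9]
eef_rot: [-3.134, 0.001, 1.485]
wrist_force: [-27.5, 0.8, 11.6]
finger_gap: 8.7
finger_force: 30.0
```

```bash
python3 - <<'E'
from h import *;show()
from cell import camera;import cv2
a=camera("scene")["image"][:,:,::-1][90:220,180:310]
cv2.imwrite("pics/m4.png",cv2.resize(a,None,fx=4.6,fy=4.6,interpolation=cv2.INTER_CUBIC));print(a.shape)
E
```

```text
t 7.075 pos [562.6  95.8 150.9] loc [-59.7   0.4 137.9] rot [-3.134e+00  1.000e-03  1.485e+00] F [-27.5   0.8  11.6] gap 8.7 30.00306487083435 j [0.1  0.4  1.52 0.   1.23 0.19]
(130, 130, 3)
```

View pics/m4.png

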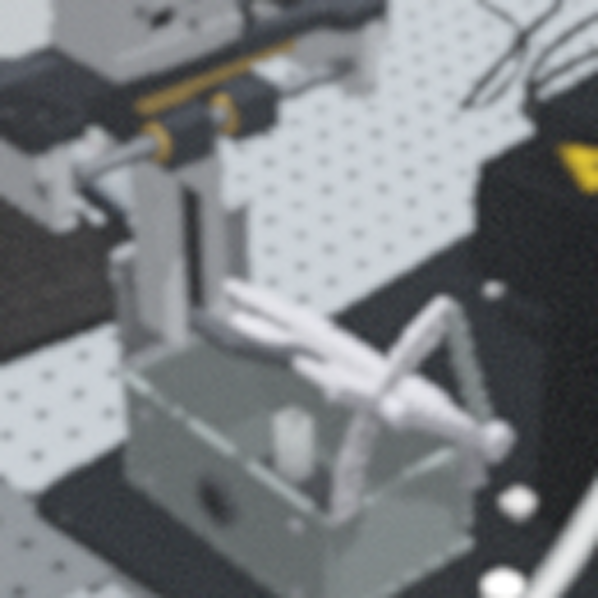

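The lid is open with the gripper holding it, and its edge appears nearly in line with the index arm. The lid's near-left corner is at about (228,285) and its front-right corner near (297,366). I'll compare these with ray-cast corners.

```bash
python3 - <<'E'
from h import *
q=lambda p:full(p,4.6,(180,90))
for p,y in [((228,284),75),((297,366),-75)]:
    l=loc(onplane("scene",q(p),O+y*ey,ey));print(p,l,"ang",np.arctan2(l[2]-73,47-l[0]),np.hypot(l[2]-73,47-l[0]))
for a in(.55,.65,.75):
  for y in(75,-75):
    for h in (3,-3):
      X=O+y*ey+ex*(47-94*np.cos(a)+h*np.sin(a))+ez*(73+94*np.sin(a)+h*np.cos(a));print(a,y,h,np.round((proj("scene",X)-[180,90])*4.6))
  X=O-84.5*ey+ex*(47-124*np.cos(a))+ez*(73+124*np.sin(a));print("tip",np.round((proj("scene",X)-[180,90])*4.6))
E
```

```text
(228, 284) [24.2 75.  90.3] ang 0.6490915467097786 28.620447236198107
(297, 366) [-61.8 -75.  161.5] ang 0.6828699391090631 140.24867200797303
0.55 75 3 [131. 264.]
0.55 75 -3 [126. 276.]
0.55 -75 3 [351. 408.]
0.55 -75 -3 [345. 421.]
tip [317. 419.]
0.65 75 3 [140. 246.]
0.65 75 -3 [134. 257.]
0.65 -75 3 [361. 388.]
0.65 -75 -3 [354. 400.]
tip [330. 392.]
0.75 75 3 [149. 228.]
0.75 75 -3 [143. 239.]
0.75 -75 3 [372. 368.]
0.75 -75 -3 [364. 381.]
tip [345. 365.]
```

Emit:
{"fn": "move_arm", "kwargs": {
  "dp": [
    [-1.6,0,1.2],
    [-1.6,0,1.2],
    [0,0,0]
  ],
  "rotation": [
    [0,0,0],
    [0,0,0],
    [0,0,0]
  ],
  "hand": [0,0,0]
}}

```text
clock: 7.5
eef_pos: [563.1, 95.6, 152.4]
eef_rot: [3.139, -0.0, 1.485]
wrist_force: [8.2, 2.2, -14.0]
finger_gap: 8.9
finger_force: 30.0
```

```bash
python3 - <<'E'
from h import *;show()
from cell import camera;import cv2
a=camera("scene")["image"][:,:,::-1][140:205,220:305]
cv2.imwrite("pics/m5.png",cv2.resize(a,None,fx=9,fy=9,interpolation=cv2.INTER_CUBIC))
E
```

```text
t 7.5 pos [563.1  95.6 152.4] loc [-59.1   0.2 139.4] rot [ 3.139 -0.     1.485] F [  8.2   2.2 -14. ] gap 8.9 30.02273440361023 j [0.1  0.39 1.52 0.   1.22 0.19]
```

View pics/m5.png

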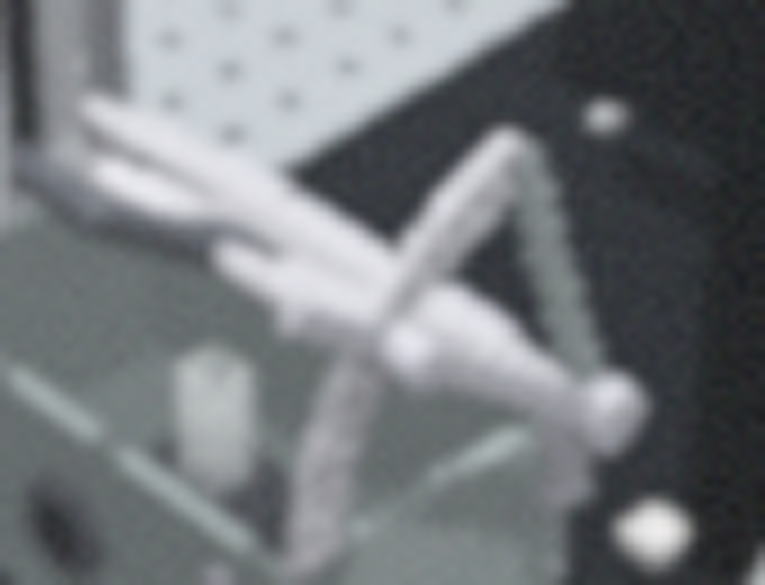

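Both the lid's front face and the index arm fit about 0.65 in the scene view. The arm tip is at (287,320), against (286,317) predicted for 0.65. The lid's lower front edge passes through (225,264) and (275,298), which also matches 0.65. Arm kinematics gives 0.655 for the lid. I'll relax the radial load slightly, check it's steady, and hand in.

Emit:
{"fn": "move_arm", "kwargs": {
  "dp": [
    [1,0,-0.7],
    [0,0,0],
    [0,0,0],
    [0,0,0]
  ],
  "rotation": [
    [0,0,0],
    [0,0,0],
    [0,0,0],
    [0,0,0]
  ],
  "hand": [0,0,0,0]
}}

```text
clock: 8.05
eef_pos: [562.8, 95.6, 151.8]
eef_rot: [-3.141, 0.0, 1.485]
wrist_force: [-5.9, 1.8, -4.4]
finger_gap: 9.0
finger_force: 30.0
```

```bash
python3 - <<'E'
from h import *;show()
from cell import manip
print(manip.sign_off())
E
```

```text
t 8.05 pos [562.8  95.6 151.8] loc [-59.4   0.2 138.8] rot [-3.141  0.     1.485] F [-5.9  1.8 -4.4] gap 9.0 30.02769112586975 j [0.1  0.39 1.52 0.   1.23 0.19]
the job is handed in; nothing more can be done
None
```

I folded the shade up to about 1.61 rad with the lid shut. The gripper is now holding the lid at about 0.65 rad, in line with the index arm at about 0.65 rad. I handed the job in at about 8 s; sign-off returned no verdict.

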